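Change over the duplex vent filter

ROBOT

A 6-joint arm with a two-finger parallel gripper is mounted at the origin on a cart in front of the work surface, level with it; the furniture and walls round the work are solid. World frame = base frame: x ahead of the robot, y to its left, z up, the work surface at z = 0. Lengths are in m, angles in degrees, forces in N, time in s.
With the tool pointing down it reaches from about 0.375 to 0.9 m from the base axis. Payload 3.1 kg.
Tool frame: the origin (TCP) lies on the centre line of the jaws, within the pads' length; the fingertips stand 11 mm ahead of it and the grasp point (between the pads) lies 8 mm behind it; z points along the fingers, y is the line along which they close (so a half turn about z gives the same grasp; the last joint's range is limited). The gripper opens to 87 mm and grips with 3 to 60 N. Pads are 19 mm wide; open, the fingers measure 117 mm over their backs; the gripper's body (75 mm by 190 mm) begins 51 mm behind the grasp point.
Start: joints at [66.377, 30.224, 82.088, -0, 67.689, -10.227], TCP at [0.145, 0.608, 0.204] pointing down, gripper open.
Joint ranges: [-176.69, 176.69], [-43.24, 126.21], [12.49, 139.97], [-82, 262], [0, 151.66], [-163.58, 163.58]. Speed limits (degrees/s): [159.86, 159.86, 180, 180, 180, 180].

INTERFACE

Orientations are given as a 3x3 rotation matrix whose columns are the frame's x, y, z axes.
In Python, from rig import * gives the robot as it stands.
- The arm moves only by the shell command python3 -m inch 'ROWS'. ROWS is JSON, a list of rows, each an object of numbers: "gripper": the opening in per cent of the stroke, from 0 (shut) to 100 (fully open); "dx", "dy", "dz": the shift along the tool's x, y, z in mm; "turn": the turn about the tool's z in rad. A call has 1 to 12 rows; each row is the pose to reach, as a shift and turn from the pose commanded when the call began, along the tool's axes at that moment; what a row does not reach only later rows make up. A row lasts 1/10 s, in which the tool goes at most 50 mm and 8.59 degrees, less where a joint would pass 70% of its speed; a pose out of reach is approached as far as the arm can. A call with a gripper value outside its range is refused whole. The fingers move at their own pace and stop on an object; the grip force is fixed at half the most. Time passes only in rows, so rows that repeat a pose let the fingers close. It gives the time, the measured TCP pose, the force and the opening at its end, in the units of the state.
- read_state(): the state, without advancing time (a new reading comes with each control period).
- capture(name): name is "scene" or "top" or "wrist"; returns the picture (400x640x3 uint8, red, green, blue); there is no depth.
- get_calibration(name): a dict with "camera_matrix" (3x3 intrinsics, pixels), "world_to_cam" (4x4, takes a point from world to camera coordinates); the wrist camera has in their place "T_tool_cam" (4x4, takes a point from camera to tool coordinates, whose origin is the TCP and whose axes are the flange's). Camera axes: x right, y down, z forward; pixel columns grow to the right and rows downward; lengths in m; the calibration is good to about 2 mm. A picture is of the moment at which its call begins: read the wrist's pose just before it. get_calibration takes no time and is no camera call.
- hand_in(): hands the job in, once; it reports no verdict.
Trained networks look in the newest picture that a camera, given by its name, has taken for a name from the list of things; names that differ only in an ending like _2 or _b are one class to them, and where a whole thing is asked for, a point or a joint stands for the part that bears it (a point fixed in the world has none). Each returns a list of dicts, best first, with "score" (0 to 1); they miss things now and then, are a little off and sometimes report something else, mostly with a low value. They report only what shows in the picture. A call takes as long as a camera call.
- recognise(camera, query): "extent" ([centre column, centre row, width, height] in pixels, round what is visible of it).
The state is a dict: "time_s": time; "joint_positions": joint angles; "qvel": joint speeds; "tau": joint torques, N m; "position": TCP position; "tcp_rot": TCP orientation; "force": force on the tool from outside, world axes, zero at the start; "moment": the same for the moment, N m; "opening": opening from 0.0 (shut) to 1.0 (fully open).
Only numpy, scipy, OpenCV 4.12 (cv2) and the standard library are available. Lean on these libraries where they do the work, as an engineer would, in place of code of your own. Each camera call takes 0.05 s, during which the arm holds its last target. There are 200 camera calls.

TASK

The vessel breathes through the right-hand vent filter; change it over to the left-hand one without ever shutting it in. First open the left valve: squeeze the trigger against the lever to unlock it, swing the lever up until you feel it come up against its travel stop, and let go so that the latch drops into the stop's notch; then close the right valve in the same way, down to level, until it locks at its home stop. Do not force the levers against their stops, and leave the bottles alone.

Things in the scene. Friction and masses are not known exactly. Their poses are not given: they have to be found in the camera images.
- vent_set: the fixed vent assembly: a 340 x 70 mm steel rail with a round steel vessel in the middle (120 mm across, 150 mm high, gauge on top to 220 mm) and, 120 mm left and right of it, an upright pipe with a lever valve and a white filter (65 mm across, top at 260 mm). Origin on the bench under the vessel's middle; y along the rail to the left line, x away from the robot, z up
- left_stem (a point): point on the turning axis of the left (+y) lever, 93 mm in front of its pipe, 115 mm above the bench, level with the middle of the grip; axes as vent_set's. The lever turns about vent_set's x axis. Behind the lever, round this axis, sits a latch plate of 56 mm radius with stops up to 18 mm behind this point
- right_stem (a point): the same point on the turning axis of the right (-y) lever, which is the left one's mirror image
- left_grip (a point): grip point of the left lever, 105 mm from its turning axis, midway through the stack. In front (robot side) the black handle, 22 mm wide, 10 mm thick, 53 to 137 mm from the axis; behind it the red trigger plate, 20 mm wide, 6 mm thick. 26 mm front to back, 19 squeezed (middle then 3.5 mm nearer the robot): fingers close along vent_set's x, the rear one behind the trigger (60 mm free)
- right_grip (a point): the same point of the right lever, which is built as the left one's mirror image
- left_lever (a joint): angle of the left lever, rad: 0 = level, pointing outwards (+y), shut; pi/2 = straight up. Starts shut, locked in its home notch. Stays where it is left (friction 0.3 N m). Its opening is limited by an adjustable yellow travel stop on the latch plate, clamped anywhere from 1.05 to 1.5 rad and not among the readings; the notch for the pawl is right at that stop (2 mm play)
- right_lever (a joint): angle of the right lever, rad: 0 = level, pointing outwards (-y), shut, against its home stop, where its home notch is; grows as it opens upwards. Starts open, locked at its own travel stop near 1.4 rad
- left_trigger (a joint): squeeze of the left lever's trigger, m: 0 = let go with the pawl fully dropped into a notch (locked); 0.0045 = let go but the pawl rides on the latch plate between the notches (not locked); 0.005 or more = pawl clear of the notches; 0.007 = squeezed home. A spring of 5 to 8 N pushes it out
- right_trigger (a joint): the same for the right lever's trigger
- left_pawl: the left trigger's steel pawl, 8 mm wide, 43 mm from the turning axis behind the lever; it drops into the notches and runs against the stops. Origin on the turning axis, at the pipe
- right_pawl: the same for the right lever
- brown_bottle: bystander: brown bottle with a red cap, 54 mm across, 93 mm high, in front of the vessel between the levers; origin at its base
- wash_bottle: bystander: white wash bottle with a red top, 207 mm high; origin at its base
- black_cap_bottle: bystander: brown bottle with a black cap, 54 mm across, 93 mm high; origin at its base

How it is judged (in metres and radians):
On the way, in this order (a step that is already met when the one before it is completed fails the run):
1. the left lever is opened to its travel stop and locked there (value of joint left_lever above 0.95 rad and value of joint left_trigger below 0.0022 m), for 0.2 s.
2. the right lever is closed to its home stop and locked there (value of joint right_lever below 0.1 rad and value of joint right_trigger below 0.0022 m), for 0.2 s.
At the end, for the whole second after the job is handed in: Left lever opened to its travel stop (more than 0.95 rad) and right lever level (less than 0.1 rad), both with the trigger let go and the pawl dropped into the notch (trigger within 2.2 mm of free), both at rest (all of step 1 and all of step 2 and velocity of joint left_lever between -0.05 and 0.05 rad/s and velocity of joint right_lever between -0.05 and 0.05 rad/s); the robot touches nothing.
It fails at once if both valves are more shut than open (both levers below 0.8 rad): the vessel is shut in (value of joint each of left_lever, right_lever below 0.8 rad).
It fails at once if a lever is forced: its pawl is pressed on a stop with more than 110 N (about 45 N at the hand) (contact force between any of left_pawl, right_pawl and vent_set above 110 N).
It fails at once if a bottle is pushed more than 30 mm or knocked over (distance of any of brown_bottle, wash_bottle, black_cap_bottle from where it was at the start of the episode above 0.03 m or angle between any of brown_bottle, wash_bottle, black_cap_bottle's own z axis and vertical above 0.4 rad).
It also fails if it takes over 64 s, if anything falls off the work surface, if the arm or the gripper's body presses on something with over 40 N, if the wrist force passes 120 N, or if a joint passes its speed limit or range.

## Working session

There is one attempt and no reset: what is moved stays moved. The work goes in short steps, Python scripts to look and compute and a shell command to move; the robot and the scene stay as the last step left them, time stands still between calls to the robot, and variables do not carry over. Pictures are saved under pics/ and viewed, on a budget of 10 in all, crops included, one or two more only if the job needs it, and the job is handed in when it is done.

```bash
ls; mkdir -p pics; cat > s1.py <<'E'
from rig import *
import cv2,numpy as np
for c in ("scene","top"):
    im=capture(c); cv2.imwrite(f"pics/{c}1.png",im[:,:,::-1])
    K=get_calibration(c); print(c,np.round(K["camera_matrix"],1).tolist(),np.round(K["world_to_cam"],3).tolist())
    for q in ("vent_set","left_grip","right_grip","left_lever","right_lever","brown_bottle","wash_bottle","black_cap_bottle"):
        print(q,[(round(d["score"],2),np.round(d["extent"]).tolist()) for d in recognise(c,q)[:3]])
print(np.round(get_calibration("wrist")["T_tool_cam"],3).tolist(),np.round(get_calibration("wrist")["camera_matrix"],1).tolist())
print(read_state())
E
python3 s1.py; python3 -c "
import cv2,numpy as np
a=[cv2.imread(f'pics/{c}1.png') for c in('scene','top')]
cv2.imwrite('pics/both.png',np.vstack(a)[:, :])"
```

```text
pics
scene [[441.1, 0.0, 320.9], [0.0, 441.1, 202.0], [0.0, 0.0, 1.0]] [[0.754, -0.657, -0.015, -0.465], [-0.396, -0.436, -0.808, 0.274], [0.524, 0.615, -0.589, 1.004], [0.0, 0.0, 0.0, 1.0]]
vent_set [(0.79, [276.0, 180.0, 135.0, 120.0]), (0.62, [303.0, 192.0, 18.0, 47.0])]
left_grip [(0.8, [231.0, 172.0, 42.0, 22.0]), (0.56, [261.0, 221.0, 22.0, 33.0])]
right_grip [(0.75, [302.0, 194.0, 16.0, 50.0])]
left_lever [(0.76, [230.0, 172.0, 42.0, 26.0]), (0.56, [276.0, 181.0, 136.0, 119.0])]
right_lever [(0.58, [303.0, 192.0, 19.0, 49.0])]
brown_bottle [(0.67, [261.0, 220.0, 21.0, 33.0])]
wash_bottle [(0.71, [435.0, 269.0, 43.0, 77.0])]
black_cap_bottle [(0.78, [416.0, 301.0, 27.0, 46.0])]
top [[375.7, 0.0, 311.5], [0.0, 375.7, 203.1], [0.0, 0.0, 1.0]] [[0.008, -1.0, 0.007, -0.075], [-0.996, -0.009, -0.092, 0.538], [0.092, -0.006, -0.996, 1.281], [0.0, 0.0, 0.0, 1.0]]
vent_set [(0.77, [263.0, 207.0, 134.0, 63.0])]
left_grip [(0.66, [219.0, 230.0, 51.0, 18.0])]
right_grip [(0.63, [318.0, 216.0, 11.0, 14.0])]
left_lever [(0.72, [221.0, 231.0, 47.0, 11.0])]
right_lever [(0.67, [315.0, 217.0, 
[... 442 characters left out ...]
01,  8.20872779e+01,  2.48656390e-04,
        6.76892801e+01, -1.02281926e+01]), 'qvel': array([ 0.04682432,  0.07508388,  0.03698303, -0.07150617,  0.01552142,
       -0.11644354]), 'tau': array([ 9.93332142e-04, -4.39994931e+01, -1.76991981e+01,  6.34256098e-02,
        5.02006430e-02, -1.32160872e-05]), 'position': array([0.14474957, 0.60798876, 0.20416164]), 'tcp_rot': array([[-9.72800338e-01,  2.31645208e-01,  2.97846793e-06],
       [ 2.31645208e-01,  9.72800338e-01,  1.68301829e-05],
       [ 1.00117662e-06,  1.70623555e-05, -1.00000000e+00]]), 'force': array([ 0.58326903, -0.56270136, -0.09799594]), 'moment': array([0.00059434, 0.00027814, 0.04405558]), 'opening': 0.9991313272067319}
```

View pics/scene1.png

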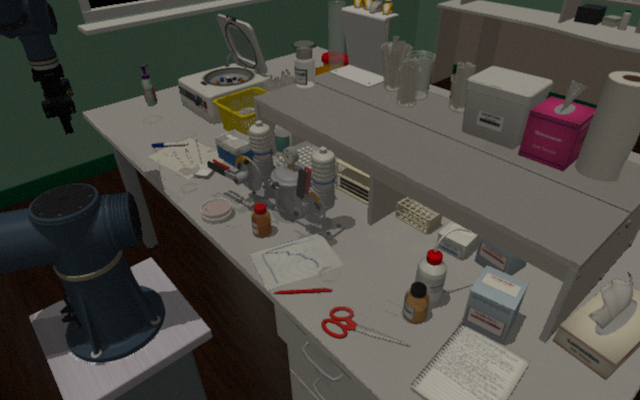

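```bash
python3 -c "
import cv2
a=cv2.imread('pics/top1.png')[130:290,160:360]
cv2.imwrite('pics/topcrop.png',cv2.resize(a,None,fx=3.5,fy=3.5,interpolation=2))"
```

```text
(no output)
```

View pics/topcrop.png

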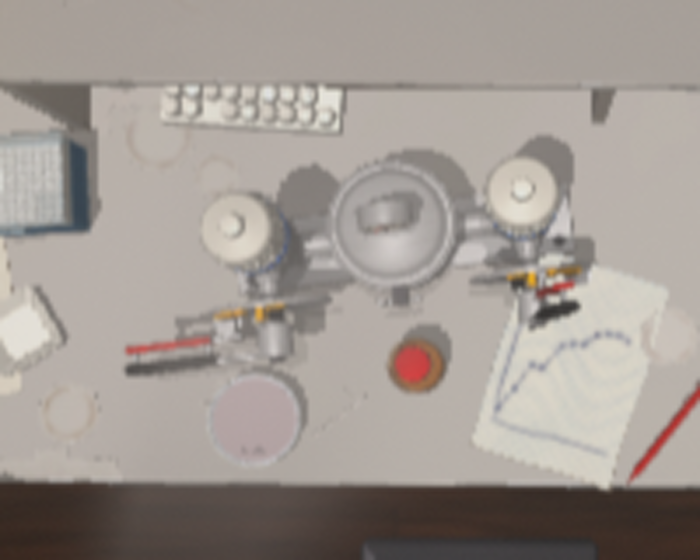

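The scene view shows the vent set around (276,180): left lever level, right lever up, brown bottle between them at (261,220). The top crop shows both filters, the handles and the triggers. Next I compute the pose from the keypoints.

```bash
cat > h.py <<'E'
import numpy as np
from rig import *
def cam(c):
    K=get_calibration(c); return np.array(K["camera_matrix"]),np.array(K["world_to_cam"])
def wcam():
    K=get_calibration("wrist"); s=read_state(); T=np.eye(4); T[:3,:3]=s["tcp_rot"]; T[:3,3]=s["position"]
    return np.array(K["camera_matrix"]),np.linalg.inv(T@np.array(K["T_tool_cam"]))
def ray(KT,px):
    K,T=KT; R=T[:3,:3]; o=-R.T@T[:3,3]; d=R.T@np.linalg.solve(K,[px[0],px[1],1]); return o,d/np.linalg.norm(d)
def atz(KT,px,z):
    o,d=ray(KT,px); return o+d*(z-o[2])/d[2]
def tri(rs):
    A=0;b=0
    for o,d in rs:
        P=np.eye(3)-np.outer(d,d);A=A+P;b=b+P@o
    x=np.linalg.solve(A,b); return x,[np.linalg.norm((np.eye(3)-np.outer(d,d))@(x-o)) for o,d in rs]
def proj(KT,p):
    K,T=KT; q=K@(T[:3,:3]@np.asarray(p)+T[:3,3]); return q[:2]/q[2]
E
python3 - <<'E'
from h import *
t=cam("top"); s=cam("scene")
f=lambda u,v:(160+u/3.5,130+v/3.5)
L=atz(t,f(232,226),.26);R=atz(t,f(522,188),.26)
print("filters",L,R,np.linalg.norm(L-R))
print("yaw",np.degrees(np.arctan2(-(L-R)[0],(L-R)[1])))
print("vessel top",atz(t,f(388,215),.2))
for n,u,v in(("Lhandle out",128,369),("Lhandle in",215,359),("Ltrig out",128,350),("Ltrig in",210,341)): print(n,atz(t,f(u,v),.12))
for n,u,v in(("Rhandle",555,313),("Rtrig",556,289)): print(n,atz(t,f(u,v),.245))
print("shelf edge",atz(t,f(388,85),.2),atz(t,f(388,85),0))
print("bottle",atz(t,f(413,363),.093))
print("tri Lfilter top",tri([ray(t,f(232,226)),ray(s,(258,124))]))
print("tri Rfilter top",tri([ray(t,f(522,188)),ray(s,(323,151))]))
c=lambda x:x
print("tri Lgrip",tri([ray(t,(219,231)),ray(s,(231,172))]))
print("tri Rgrip",tri([ray(t,(318,216)),ray(s,(302,194))]))
E
```

```text
filters [0.5388445  0.17447776 0.26      ] [ 0.57223268 -0.06142012  0.26      ] 0.2382489884736538
yaw 8.055939000277892
vessel top [0.55635835 0.05385831 0.2       ]
Lhandle out [0.42263053 0.29640882 0.12      ]
Lhandle in [0.43237185 0.21749115 0.12      ]
Ltrig out [0.43990877 0.29703316 0.12      ]
Ltrig in [0.44873262 0.2225466  0.12      ]
Rhandle [ 0.47093564 -0.08945132  0.245     ]
Rtrig [ 0.49071489 -0.09014822  0.245     ]
shelf edge [0.67019355 0.05591346 0.2       ] [0.71491196 0.07684603 0.        ]
bottle [0.43048101 0.03901765 0.093     ]
tri Lfilter top (array([0.53969883, 0.17631317, 0.25190034]), [np.float64(7.191883410611889e-05), np.float64(7.191883410611496e-05)])
tri Rfilter top (array([ 0.57411402, -0.06179895,  0.25053352]), [np.float64(0.0006382459049550035), np.float64(0.0006382459049550963)])
tri Lgrip (array([0.44571221, 0.22252838, 0.11025315]), [np.float64(0.009680430350161792), np.float64(0.00968043035016184)])
tri Rgrip (array([ 0.48325351, -0.08829487,  0.17433751]), [np.float64(0.001975347833850428), np.float64(0.0019753478338505005)])
```

```bash
python3 -m inch '[{"dz":-46},{"dx":-353,"dy":-253,"dz":-46,"turn":1.196},{"dx":-353,"dy":-253,"dz":-46,"turn":1.196},{"dx":-353,"dy":-253,"dz":-46,"turn":1.196},{"dx":-353,"dy":-253,"dz":-46,"turn":1.196},{"dx":-353,"dy":-253,"dz":-46,"turn":1.196},{"dx":-353,"dy":-253,"dz":-46,"turn":1.196},{"dx":-353,"dy":-253,"dz":-46,"turn":1.196},{"dx":-353,"dy":-253,"dz":-46,"turn":1.196},{"dx":-353,"dy":-253,"dz":-46,"turn":1.196},{"dx":-353,"dy":-253,"dz":-46,"turn":1.196,"gripper":100},{"dx":-353,"dy":-253,"dz":-46,"turn":1.196}]'
cat > look.py <<'E'
from h import *
import cv2,sys
W=wcam(); im=capture("wrist"); cv2.imwrite("pics/"+sys.argv[1]+".png",im[:,:,::-1])
s=read_state(); print(s["time_s"],s["position"],s["tcp_rot"].round(3).tolist(),s["force"].round(1),s["opening"])
np.savez("pics/"+sys.argv[1],K=W[0],T=W[1])
E
python3 look.py w1
```

```text
0.95 [0.14476934 0.60797585 0.20417807] [[-0.973, 0.232, 0.0], [0.232, 0.973, 0.0], [-0.0, 0.0, -1.0]] [ 0.4 -0.3 -0.3] 1.002268732312976invalid input
```

View pics/w1.png

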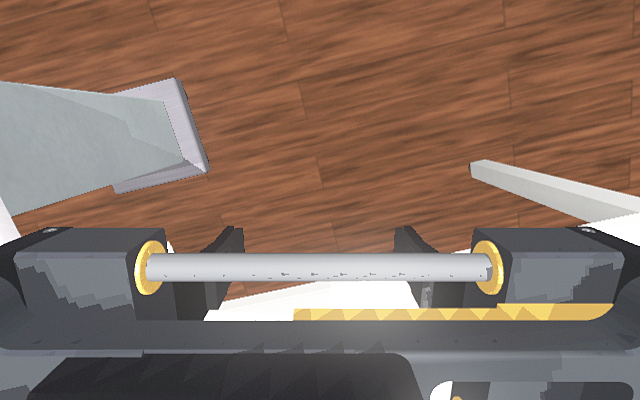

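The wrist view shows only the fingers and the floor, because the move was refused as invalid. Every row may need all its keys, so I'll try that.

```bash
python3 -m inch '[{"gripper":100,"dx":0,"dy":0,"dz":-46,"turn":0},{"gripper":100,"dx":-353,"dy":-253,"dz":-46,"turn":1.196},{"gripper":100,"dx":-353,"dy":-253,"dz":-46,"turn":1.196},{"gripper":100,"dx":-353,"dy":-253,"dz":-46,"turn":1.196},{"gripper":100,"dx":-353,"dy":-253,"dz":-46,"turn":1.196},{"gripper":100,"dx":-353,"dy":-253,"dz":-46,"turn":1.196},{"gripper":100,"dx":-353,"dy":-253,"dz":-46,"turn":1.196},{"gripper":100,"dx":-353,"dy":-253,"dz":-46,"turn":1.196},{"gripper":100,"dx":-353,"dy":-253,"dz":-46,"turn":1.196},{"gripper":100,"dx":-353,"dy":-253,"dz":-46,"turn":1.196},{"gripper":100,"dx":-353,"dy":-253,"dz":-46,"turn":1.196},{"gripper":100,"dx":-353,"dy":-253,"dz":-46,"turn":1.196}]'
python3 look.py w2
```

```text
time_s: 2.15
position: [0.4298, 0.2795, 0.2501]
tcp_rot: [[-0.138, 0.99, -0.001], [0.99, 0.138, 0.0], [0.0, -0.0, -1.0]]
force: [-0.3, 0.1, -0.4]
opening: 0.997
2.2 [0.42912099 0.28018404 0.25010301] [[-0.14, 0.99, -0.001], [0.99, 0.14, 0.0], [0.0, -0.001, -1.0]] [ 0.1 -0.3 -0.7] 0.9989306162863718
```

View pics/w2.png

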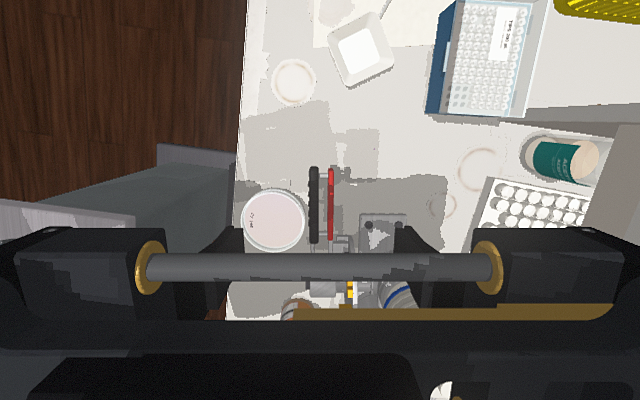

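The close view shows the handle at u≈309–319, v≈166–243, with the red trigger behind it at u≈328–335. The lever lies under the open jaws and is parallel to the image columns, so the yaw agrees.

```bash
python3 - <<'E'
from h import *
W=np.load("pics/w2.npz");W=(W["K"],W["T"]);t=cam("top")
f=lambda u,v:(160+u/3.5,130+v/3.5)
# handle outer end midline two views
print("handle end tri",tri([ray(W,(314,167)),ray(t,f(128,369))]))
print("trig end tri",tri([ray(W,(331.5,168)),ray(t,f(128,350))]))
s=read_state();R=s["tcp_rot"];p=s["position"]
for n,px in(("h out",(314,167)),("h in",(314.5,242)),("t out",(331.5,168)),("t in",(331,240))):
    q=atz(W,px,.12); print(n,q.round(4),"tool",(R.T@(q-p)*1000).round(1))
y=np.array([-.1405,.990]);x=np.array([.990,.1405]);o=np.array([.5555,.0565])
for th in(0,):
    g=o-.093*x+.12*y+.105*y; print("grip pred",g,(R.T@(np.r_[g,.115]-p)*1000).round(1))
E
```

```text
handle end tri (array([0.42215526, 0.2991731 , 0.11068782]), [np.float64(0.0005074463599231869), np.float64(0.0005074463599230298)])
trig end tri (array([0.44028503, 0.3003951 , 0.1087754 ]), [np.float64(0.00017762304480806163), np.float64(0.00017762304480809998)])
h out [0.4216 0.3006 0.12  ] tool [ 21.3  -4.5 130.1]
h in [0.4334 0.2177 0.12  ] tool [-62.5  -4.4 130.1]
t out [0.4397 0.3021 0.12  ] tool [ 20.2  13.7 130.1]
t in [0.4512 0.2226 0.12  ] tool [-60.2  13.9 130.1]
grip pred [0.4318175 0.2661835] [-14.3   0.8 135.1]
```

```bash
python3 -m inch '[{"gripper":65,"dx":3,"dy":0,"dz":0,"turn":0},{"gripper":65,"dx":3,"dy":0,"dz":40,"turn":0},{"gripper":65,"dx":3,"dy":0,"dz":80,"turn":0},{"gripper":65,"dx":3,"dy":0,"dz":110,"turn":0},{"gripper":65,"dx":3,"dy":0,"dz":135,"turn":0},{"gripper":65,"dx":3,"dy":0,"dz":135,"turn":0}]'
python3 -m inch '[{"gripper":10,"dx":0,"dy":0,"dz":0,"turn":0},{"gripper":10,"dx":0,"dy":0,"dz":0,"turn":0},{"gripper":10,"dx":0,"dy":0,"dz":0,"turn":0},{"gripper":10,"dx":0,"dy":0,"dz":0,"turn":0},{"gripper":10,"dx":0,"dy":0,"dz":0,"turn":0}]'
python3 look.py w3
```

```text
time_s: 2.8
position: [0.4256, 0.2833, 0.1123]
tcp_rot: [[-0.143, 0.99, -0.007], [0.99, 0.143, -0.003], [-0.002, -0.008, -1.0]]
force: [-0.2, 0.2, 0.1]
opening: 0.66
time_s: 3.3
position: [0.4296, 0.2832, 0.116]
tcp_rot: [[-0.14, 0.99, 0.002], [0.99, 0.14, 0.001], [0.0, 0.002, -1.0]]
force: [0.1, 0.9, 0.0]
opening: 0.279
3.35 [0.42942374 0.28313166 0.11573522] [[-0.14, 0.99, 0.001], [0.99, 0.14, 0.0], [0.0, 0.001, -1.0]] [-0.1 -0.8 -0.1] 0.23610090701978267
```

View pics/w3.png

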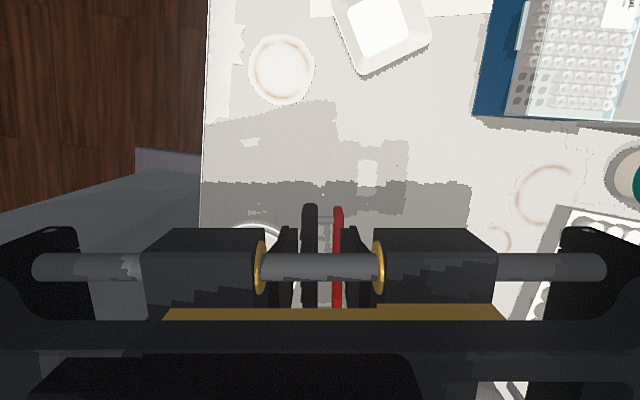

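The fingers stand either side of the handle (u≈308) and the trigger (u≈338) and are still closing.

```bash
python3 -m inch '[{"gripper":10,"dx":0,"dy":0,"dz":0,"turn":0},{"gripper":10,"dx":0,"dy":0,"dz":0,"turn":0},{"gripper":10,"dx":0,"dy":0,"dz":0,"turn":0},{"gripper":10,"dx":0,"dy":0,"dz":0,"turn":0}]'
python3 - <<'E'
import numpy as np
for r in(.120,):
  for th in np.arange(0,1.51,.1): print(round(th,2),"dx",round(-1000*r*(1-np.cos(th)),1),"dz",round(-1000*r*np.sin(th),1))
E
```

```text
time_s: 3.75
position: [0.4291, 0.283, 0.1151]
tcp_rot: [[-0.14, 0.99, -0.0], [0.99, 0.14, 0.0], [0.0, -0.0, -1.0]]
force: [-0.4, -0.2, 0.1]
opening: 0.107
0.0 dx -0.0 dz -0.0
0.1 dx -0.6 dz -12.0
0.2 dx -2.4 dz -23.8
0.3 dx -5.4 dz -35.5
0.4 dx -9.5 dz -46.7
0.5 dx -14.7 dz -57.5
0.6 dx -21.0 dz -67.8
0.7 dx -28.2 dz -77.3
0.8 dx -36.4 dz -86.1
0.9 dx -45.4 dz -94.0
1.0 dx -55.2 dz -101.0
1.1 dx -65.6 dz -106.9
1.2 dx -76.5 dz -111.8
1.3 dx -87.9 dz -115.6
1.4 dx -99.6 dz -118.3
1.5 dx -111.5 dz -119.7
```

An opening of 0.107 is less than the squeezed stack (0.22), so I need another look.

```bash
python3 look.py w4; python3 - <<'E'
import cv2
from rig import *
c=capture("scene");b=cv2.resize(c[120:240,190:350,::-1],None,fx=4,fy=4,interpolation=2)
a=cv2.imread("pics/w4.png")[180:330,200:460]; a=cv2.resize(a,(640,369))
import numpy as np
cv2.imwrite("pics/c4.png",cv2.resize(np.vstack([a,b]),None,fx=.7,fy=.7))
E
```

```text
3.8 [0.42907629 0.28299256 0.11506199] [[-0.14, 0.99, -0.0], [0.99, 0.14, -0.0], [-0.0, -0.0, -1.0]] [-0.2 -0.2 -0.2] 0.10208578430934905
```

View pics/c4.png

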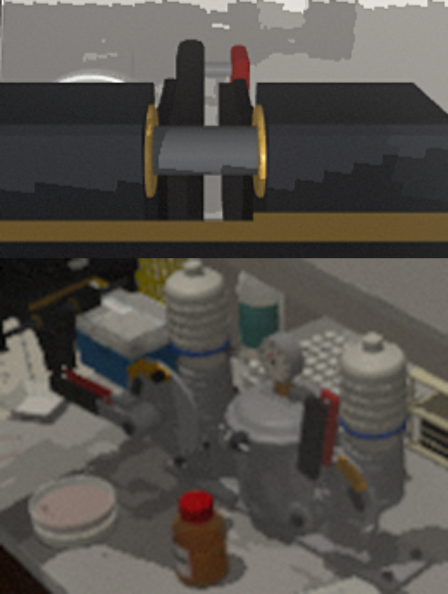

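```bash
python3 - <<'E'
from h import *
import cv2
c=capture("scene");KT=cam("scene");s=read_state()
p=s["position"];q=proj(KT,p);print(q,s["joint_positions"].round(1),s["time_s"],s["opening"])
c=c[:,:,::-1].copy();cv2.circle(c,tuple(int(v) for v in q),4,(0,255,0),1)
t=capture("top")[:,:,::-1].copy();q=proj(cam("top"),p);print(q);cv2.circle(t,tuple(int(v) for v in q),4,(0,255,0),1)
cv2.imwrite("pics/c5.png",np.hstack([c[60:320,:400],t[60:320,120:420]]))
E
```

```text
[212.16055222 164.80800422] [ 20.9  29.4 102.8  -0.   47.8  12.9] 3.9 0.1002642772956224
[201.28336227 233.45630431]
```

View pics/c5.png

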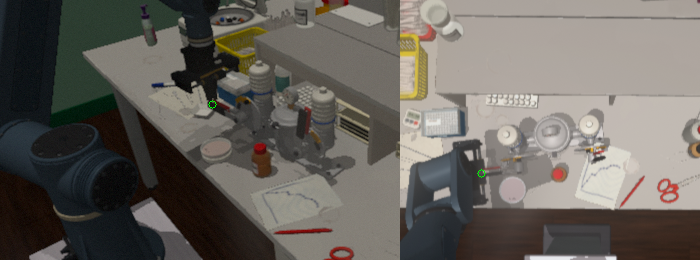

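```bash
python3 - <<'E'
from h import *
import cv2
s=read_state();p=s["position"];R=s["tcp_rot"]
KT=cam("scene");c=capture("scene")[:,:,::-1]
o=np.array([170,110]);z=6
c=cv2.resize(c[110:210,170:290].copy(),None,fx=z,fy=z,interpolation=2)
x=np.array([.990,.1405,0]);y=np.array([-.1405,.990,0]);st=np.array([.4465,.1622,.115])
def dot(q,col,n):
    u=proj(KT,q);print(n,u.round(1));cv2.circle(c,tuple(int(v) for v in (u-o+.5)*z),3,col,-1)
dot(p,(0,255,0),"tcp");dot(p+R@[0,0,.011],(255,255,0),"tip")
dot(st,(255,0,255),"stem");dot(st+.105*y,(255,0,255),"grip");dot(st+.137*y,(255,0,255),"end")
cv2.imwrite("pics/c6.png",c)
E
```

```text
tcp [212.2 164.8]
tip [212.7 167.9]
stem [238.7 178.8]
grip [215.8 166.7]
end [209.2 163.2]
```

View pics/c6.png

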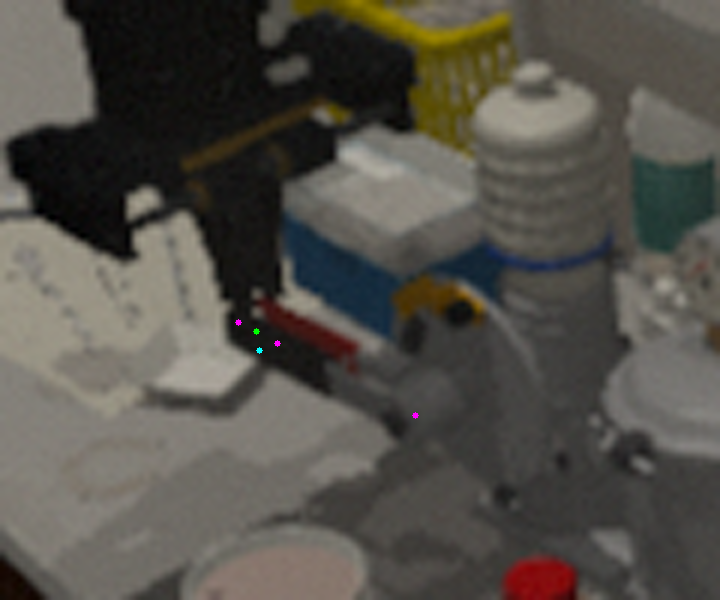

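The fingertips render about 20–25 mm higher than the nominal tool model: the scene crop shows them ending above the lever's outer end, at crop y≈300 against an expected 350. The wrist view shows the same (v≈228 against 213). So the jaws closed over the top of the lever without touching it. I'll open, go lower and close again.

```bash
python3 -m inch '[{"gripper":65,"dx":0,"dy":0,"dz":-10,"turn":0},{"gripper":65,"dx":3,"dy":0,"dz":-10,"turn":0},{"gripper":65,"dx":3,"dy":0,"dz":-10,"turn":0},{"gripper":65,"dx":3,"dy":0,"dz":-10,"turn":0},{"gripper":65,"dx":3,"dy":0,"dz":-10,"turn":0},{"gripper":65,"dx":3,"dy":0,"dz":-10,"turn":0},{"gripper":65,"dx":3,"dy":0,"dz":5,"turn":0},{"gripper":65,"dx":3,"dy":0,"dz":20,"turn":0},{"gripper":65,"dx":3,"dy":0,"dz":20,"turn":0}]'
python3 -m inch '[{"gripper":10,"dx":0,"dy":0,"dz":0,"turn":0},{"gripper":10,"dx":0,"dy":0,"dz":0,"turn":0},{"gripper":10,"dx":0,"dy":0,"dz":0,"turn":0},{"gripper":10,"dx":0,"dy":0,"dz":0,"turn":0},{"gripper":10,"dx":0,"dy":0,"dz":0,"turn":0},{"gripper":10,"dx":0,"dy":0,"dz":0,"turn":0},{"gripper":10,"dx":0,"dy":0,"dz":0,"turn":0},{"gripper":10,"dx":0,"dy":0,"dz":0,"turn":0}]'
```

```text
time_s: 4.9
position: [0.4273, 0.2854, 0.0936]
tcp_rot: [[-0.14, 0.99, -0.004], [0.99, 0.14, -0.002], [-0.001, -0.004, -1.0]]
force: [-0.1, -0.6, -0.2]
opening: 0.643
time_s: 5.7
position: [0.4276, 0.2858, 0.0951]
tcp_rot: [[-0.14, 0.99, -0.002], [0.99, 0.14, -0.0], [-0.0, -0.002, -1.0]]
force: [-1.8, -0.0, 2.4]
opening: 0.211
```

The stack is squeezed: opening 0.211 is about 18.4 mm. Now I swing it along the arc.

```bash
python3 -m inch '[{"gripper":10,"dx":-0.3,"dy":0,"dz":-8.6,"turn":0},{"gripper":10,"dx":-1.2,"dy":0,"dz":-17.2,"turn":0},{"gripper":10,"dx":-2.7,"dy":0,"dz":-25.6,"turn":0},{"gripper":10,"dx":-4.8,"dy":0,"dz":-34,"turn":0},{"gripper":10,"dx":-7.5,"dy":0,"dz":-42.2,"turn":0},{"gripper":10,"dx":-10.7,"dy":0,"dz":-50.2,"turn":0},{"gripper":10,"dx":-14.5,"dy":0,"dz":-57.9,"turn":0}]'
```

```text
time_s: 6.4
position: [0.4297, 0.2706, 0.1533]
tcp_rot: [[-0.141, 0.99, -0.002], [0.99, 0.141, -0.002], [-0.001, -0.002, -1.0]]
force: [-1.1, -5.4, -8.8]
opening: 0.205
```

```bash
python3 -m inch '[{"gripper":10,"dx":-4.3,"dy":0,"dz":-7.4,"turn":0},{"gripper":10,"dx":-9.1,"dy":0,"dz":-14.6,"turn":0},{"gripper":10,"dx":-14.4,"dy":0,"dz":-21.3,"turn":0},{"gripper":10,"dx":-20.2,"dy":0,"dz":-27.7,"turn":0},{"gripper":10,"dx":-24.6,"dy":0,"dz":-32,"turn":0}]'
python3 look.py w7
python3 -c "
import numpy as np
r=123
for b,l in((.82,[.86,.9,.94,.98]),(.98,[1.02,1.06,1.1]),(1.1,[1.12,1.14,1.16,1.18,1.2]),(1.2,[1.22,1.24,1.26,1.28,1.3]),(1.3,[1.32,1.34,1.36,1.38,1.4]),(1.4,[1.42,1.44,1.46,1.48,1.5])):
  print(b,[(t,round(r*(np.cos(t)-np.cos(b)),1),round(-r*(np.sin(t)-np.sin(b)),1)) for t in l])"
```

```text
time_s: 6.9
position: [0.4329, 0.2468, 0.1853]
tcp_rot: [[-0.14, 0.99, -0.003], [0.99, 0.14, -0.0], [0.0, -0.003, -1.0]]
force: [-4.7, -3.3, -10.4]
opening: 0.209
6.95 [0.43303342 0.24624944 0.18572171] [[-0.14, 0.99, -0.002], [0.99, 0.14, -0.001], [-0.0, -0.002, -1.0]] [-4.8 -5.3 -5.4] 0.20559507747681777
0.82 [(0.86, np.float64(-3.7), np.float64(-3.3)), (0.9, np.float64(-7.5), np.float64(-6.4)), (0.94, np.float64(-11.4), np.float64(-9.4)), (0.98, np.float64(-15.4), np.float64(-12.2))]
0.98 [(1.02, np.float64(-4.1), np.float64(-2.7)), (1.06, np.float64(-8.4), np.float64(-5.1)), (1.1, np.float64(-12.7), np.float64(-7.5))]
1.1 [(1.12, np.float64(-2.2), np.float64(-1.1)), (1.14, np.float64(-4.4), np.float64(-2.1)), (1.16, np.float64(-6.7), np.float64(-3.1)), (1.18, np.float64(-8.9), np.float64(-4.1)), (1.2, np.float64(-11.2), np.float64(-5.0))]
1.2 [(1.22, np.float64(-2.3), np.float64(-0.9)), (1.24, np.float64(-4.6), np.float64(-1.7)), (1.26, np.float64(-7.0), np.float64(-2.5)), (1.28, np.float64(-9.3), np.float64(-3.2)), (1.3, np.float64(-11.7), np.float64(-3.9))]
1.3 [(1.32, np.float64(-2.4), np.float64(-0.6)), (1.34, np.float64(-4.8), np.float64(-1.2)), (1.36, np.float64(-7.2), np.float64(-1.8)), (1.38, np.float64(-9.6), np.float64(-2.3)), (1.4, np.float64(-12.0), np.float64(-2.7))]
1.4 [(1.42, np.float64(-2.4), np.float64(-0.4)), (1.44, np.float64(-4.9), np.float64(-0.7)), (1.46, np.float64(-7.3), np.float64(-1.0)), (1.48, np.float64(-9.8), np.float64(-1.3)), (1.5, np.float64(-12.2), np.float64(-1.5))]
```

View pics/w7.png

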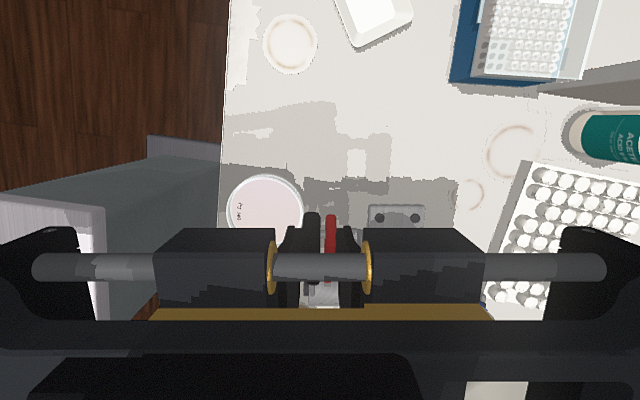

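The handle (u≈312) and trigger (u≈330) are held between the pads and the view ahead is clear. I carry on along the arc in small steps and watch the force.

```bash
python3 -m inch '[{"gripper":10,"dx":-3.7,"dy":0,"dz":-3.3,"turn":0},{"gripper":10,"dx":-7.5,"dy":0,"dz":-6.4,"turn":0},{"gripper":10,"dx":-11.4,"dy":0,"dz":-9.4,"turn":0},{"gripper":10,"dx":-15.4,"dy":0,"dz":-12.2,"turn":0}]'
python3 -m inch '[{"gripper":10,"dx":-2.1,"dy":0,"dz":-1.4,"turn":0},{"gripper":10,"dx":-4.1,"dy":0,"dz":-2.7,"turn":0}]'
```

```text
time_s: 7.35
position: [0.435, 0.2321, 0.1973]
tcp_rot: [[-0.14, 0.99, -0.003], [0.99, 0.14, 0.001], [0.001, -0.003, -1.0]]
force: [-4.4, -0.9, -8.8]
opening: 0.205
time_s: 7.55
position: [0.4355, 0.2282, 0.1999]
tcp_rot: [[-0.14, 0.99, -0.003], [0.99, 0.14, 0.001], [0.001, -0.003, -1.0]]
force: [-5.2, -0.7, -8.4]
opening: 0.208
```

```bash
python3 -m inch '[{"gripper":10,"dx":-2.1,"dy":0,"dz":-1.2,"turn":0}]'|grep -E "pos|force"
python3 -m inch '[{"gripper":10,"dx":-2.2,"dy":0,"dz":-1.2,"turn":0}]'|grep -E "pos|force"
```

```text
position: [0.4358, 0.2263, 0.2012]
force: [-5.5, -0.3, -9.7]
position: [0.4361, 0.2242, 0.2024]
force: [-5.7, -0.1, -8.6]
```

```bash
cat > g.sh <<'E'
# passes output on; fails when world-y force leaves [lo,hi]
out=$(cat); echo "$out"|grep -E "position|force"|tr '\n' ' '; echo
echo "$out"|python3 -c "
import sys,re
f=[float(v) for v in re.search(r'force: \[(.*?)\]',sys.stdin.read()).group(1).split(',')]
sys.exit(0 if $1<=f[1]<=$2 and abs(f[2])<22 else 1)"
E
python3 -m inch '[{"gripper":10,"dx":-2.2,"dy":0,"dz":-1.1,"turn":0}]'|bash g.sh -8 5 &&
python3 -m inch '[{"gripper":10,"dx":-2.2,"dy":0,"dz":-1,"turn":0}]'|bash g.sh -8 5 &&
python3 -m inch '[{"gripper":10,"dx":-2.3,"dy":0,"dz":-1,"turn":0}]'|bash g.sh -8 5 &&
python3 -m inch '[{"gripper":10,"dx":-2.2,"dy":0,"dz":-1,"turn":0}]'|bash g.sh -8 5 &&
python3 -m inch '[{"gripper":10,"dx":-2.3,"dy":0,"dz":-0.9,"turn":0}]'|bash g.sh -8 5 &&
python3 -m inch '[{"gripper":10,"dx":-2.3,"dy":0,"dz":-0.9,"turn":0}]'|bash g.sh -8 5 &&
python3 -m inch '[{"gripper":10,"dx":-2.3,"dy":0,"dz":-0.8,"turn":0}]'|bash g.sh -8 5
```

```text
position: [0.4363, 0.2222, 0.2036] force: [-5.3, 0.6, -8.5] 
position: [0.4366, 0.2202, 0.2046] force: [-5.8, 1.3, -6.7] 
position: [0.4369, 0.2181, 0.2057] force: [-6.8, 1.4, -5.4] 
position: [0.4372, 0.216, 0.2068] force: [-6.4, 1.2, -6.2] 
position: [0.4375, 0.2139, 0.2078] force: [-6.5, 2.0, -5.5] 
position: [0.4378, 0.2117, 0.2088] force: [-7.3, 1.9, -4.5] 
position: [0.4381, 0.2096, 0.2097] force: [-6.4, 2.9, -4.6]
```

```bash

python3 -m inch '[{"gripper":10,"dx":-2.4,"dy":0,"dz":-0.8,"turn":0}]'|bash g.sh -8 7 &&
python3 -m inch '[{"gripper":10,"dx":-2.3,"dy":0,"dz":-0.7,"turn":0}]'|bash g.sh -8 7 &&
python3 -m inch '[{"gripper":10,"dx":-2.4,"dy":0,"dz":-0.7,"turn":0}]'|bash g.sh -8 7 &&
python3 -m inch '[{"gripper":10,"dx":-2.4,"dy":0,"dz":-0.6,"turn":0}]'|bash g.sh -8 7 &&
python3 -m inch '[{"gripper":10,"dx":-2.4,"dy":0,"dz":-0.6,"turn":0}]'|bash g.sh -8 7 &&
python3 -m inch '[{"gripper":10,"dx":-2.4,"dy":0,"dz":-0.6,"turn":0}]'|bash g.sh -8 7 &&
python3 -m inch '[{"gripper":10,"dx":-2.4,"dy":0,"dz":-0.5,"turn":0}]'|bash g.sh -8 7
```

```text
position: [0.4384, 0.2073, 0.2106] force: [-7.1, 3.0, -2.6] 
position: [0.4387, 0.2052, 0.2114] force: [-8.8, 2.0, -2.1] 
position: [0.439, 0.2029, 0.2122] force: [-7.6, 3.7, -2.4] 
position: [0.4393, 0.2007, 0.213] force: [-8.8, 3.2, 0.2] 
position: [0.4396, 0.1984, 0.2137] force: [-8.7, 3.2, 0.3] 
position: [0.44, 0.196, 0.2144] force: [-8.8, 4.1, 0.2] 
position: [0.4403, 0.1937, 0.215] force: [-9.5, 3.9, 2.0]
```

```bash

python3 -m inch '[{"gripper":10,"dx":-2.2,"dy":0,"dz":-0.3,"turn":0}]'|bash g.sh -8 8 &&
python3 -m inch '[{"gripper":10,"dx":-2.2,"dy":0,"dz":-0.3,"turn":0}]'|bash g.sh -8 8 &&
python3 -m inch '[{"gripper":10,"dx":-2.2,"dy":0,"dz":-0.3,"turn":0}]'|bash g.sh -8 8 &&
python3 -m inch '[{"gripper":10,"dx":-2.2,"dy":0,"dz":-0.3,"turn":0}]'|bash g.sh -8 8 &&
python3 -m inch '[{"gripper":10,"dx":-2.2,"dy":0,"dz":-0.3,"turn":0}]'|bash g.sh -8 8 &&
python3 -m inch '[{"gripper":10,"dx":-2.2,"dy":0,"dz":-0.2,"turn":0}]'|bash g.sh -8 8 
```

```text
position: [0.4406, 0.1917, 0.2155] force: [-9.3, 3.8, 3.5] 
position: [0.4408, 0.1896, 0.216] force: [-10.2, 4.9, 4.9] 
position: [0.4411, 0.1874, 0.2164] force: [-10.0, 4.4, 4.6] 
position: [0.4414, 0.1853, 0.2168] force: [-10.9, 4.7, 4.6] 
position: [0.4417, 0.1831, 0.2172] force: [-10.5, 4.1, 5.4] 
position: [0.4421, 0.1809, 0.2175] force: [-10.2, 3.8, 7.8]
```

```bash

python3 -m inch '[{"gripper":10,"dx":-2.2,"dy":-0.3,"dz":0.1,"turn":0}]'|bash g.sh -8 9 &&
python3 -m inch '[{"gripper":10,"dx":-2.2,"dy":-0.2,"dz":0.1,"turn":0}]'|bash g.sh -8 9 &&
python3 -m inch '[{"gripper":10,"dx":-2.2,"dy":0,"dz":-0.1,"turn":0}]'|bash g.sh -8 9 &&
python3 -m inch '[{"gripper":10,"dx":-2.2,"dy":0,"dz":0,"turn":0}]'|bash g.sh -8 9 &&
python3 -m inch '[{"gripper":10,"dx":-2.2,"dy":0,"dz":0,"turn":0}]'|bash g.sh -8 9 
```

```text
position: [0.4423, 0.1788, 0.2178] force: [-10.2, 4.2, 11.0] 
position: [0.4426, 0.1767, 0.218] force: [-11.0, 4.5, 11.2] 
position: [0.443, 0.1745, 0.2182] force: [-11.2, 3.6, 12.1] 
position: [0.4433, 0.1723, 0.2184] force: [-11.6, 5.2, 14.0] 
position: [0.4434, 0.1711, 0.2184] force: [-11.9, 8.6, 12.3]
```

```bash

python3 -m inch '[{"gripper":10,"dx":-1,"dy":0,"dz":0,"turn":0}]'|bash g.sh -8 14 &&
python3 -m inch '[{"gripper":10,"dx":-1,"dy":0,"dz":0,"turn":0}]'|bash g.sh -8 14 
```

```text
position: [0.4435, 0.1707, 0.2185] force: [-12.1, 9.5, 13.5] 
position: [0.4435, 0.1703, 0.2185] force: [-13.0, 12.3, 13.5]
```

That's the stop: the position stalls and the y force climbs to 12 N. I ease off slightly, let go and go up.

```bash

python3 -m inch '[{"gripper":10,"dx":1.5,"dy":0,"dz":0,"turn":0},{"gripper":60,"dx":1.5,"dy":0,"dz":0,"turn":0},{"gripper":60,"dx":1.5,"dy":0,"dz":0,"turn":0},{"gripper":60,"dx":1.5,"dy":0,"dz":0,"turn":0},{"gripper":60,"dx":1.5,"dy":0,"dz":0,"turn":0},{"gripper":60,"dx":1.5,"dy":0,"dz":0,"turn":0},{"gripper":60,"dx":1.5,"dy":0,"dz":0,"turn":0}]'
python3 -m inch '[{"gripper":60,"dx":0,"dy":0,"dz":-15,"turn":0},{"gripper":60,"dx":0,"dy":0,"dz":-40,"turn":0},{"gripper":60,"dx":0,"dy":0,"dz":-70,"turn":0},{"gripper":60,"dx":0,"dy":0,"dz":-110,"turn":0},{"gripper":60,"dx":0,"dy":0,"dz":-110,"turn":0}]'
python3 - <<'E'
from h import *
import cv2
t=capture("scene");cv2.imwrite("pics/s8.png",t[:,:,::-1])
t=t[120:240,190:350,::-1]
W=wcam();w=capture("wrist");cv2.imwrite("pics/w8.png",w[:,:,::-1]);np.savez("pics/w8",K=W[0],T=W[1])
print(read_state()["position"])
a=cv2.resize(t,(640,480),interpolation=2);b=w[:,:,::-1][100:300,:]
cv2.imwrite("pics/c8.png",cv2.resize(np.vstack([a,b]),None,fx=.88,fy=.88))
E
```

```text
time_s: 11.15
position: [0.4458, 0.1669, 0.2154]
tcp_rot: [[-0.14, 0.99, 0.001], [0.99, 0.14, 0.0], [-0.0, 0.001, -1.0]]
force: [0.6, -0.7, 0.2]
opening: 0.583
time_s: 11.65
position: [0.4489, 0.1675, 0.3303]
tcp_rot: [[-0.14, 0.99, 0.012], [0.99, 0.14, 0.002], [-0.0, 0.012, -1.0]]
force: [1.9, -0.5, 0.7]
opening: 0.6
[0.44565871 0.1669889  0.32583598]
```

View pics/c8.png

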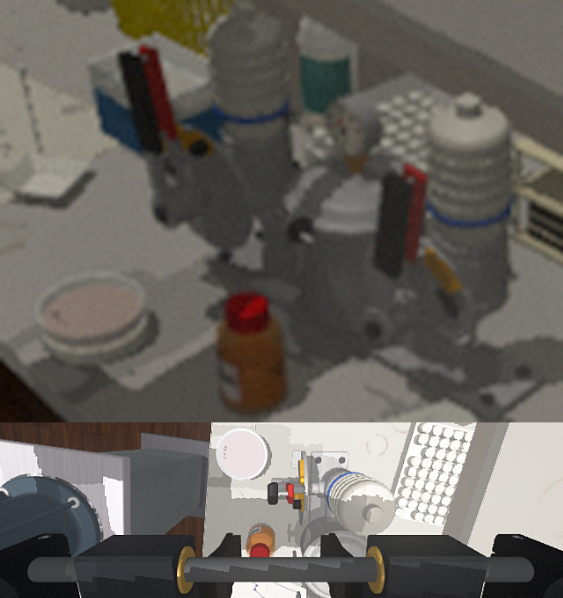

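The left lever stands up, with its handle and trigger at wrist crop (272,492) and (290,492). I check the gap between them to see whether the pawl dropped: 18 mm centre to centre means locked, 13.5 mm means riding.

```bash
python3 - <<'E'
from h import *
import cv2
def st(m,off=(0,0)):
    n,l,s,c=cv2.connectedComponentsWithStats(m.astype(np.uint8))
    return [(s[i].tolist(),c[i].round(1).tolist()) for i in range(1,n) if s[i][4]>15]
im=cv2.imread("pics/w8.png").astype(int); W=np.load("pics/w8.npz");W=(W["K"],W["T"])
r=im[150:215,290:350]
red=(r[:,:,2]-r[:,:,1]>60); dark=(r.max(2)<70)
print("wrist red",st(red));print("wrist dark",st(dark))
y=np.array([-.1405,.990,0]);x=np.array([.990,.1405,0])
print("orig px 290,150")
for row in range(22,44,3): print(row+150,"".join('R' if a else ('#' if b else '.') for a,b in zip(red[row],dark[row])))
p=np.array([.4465,.1622,.25]);
for h in(.24,.25,.255): q=p.copy();q[2]=h; print(h,"px per 18mm x",proj(W,q+.018*x)-proj(W,q))
s=cv2.imread("pics/s8.png").astype(int)
for nm,(u0,u1,v0,v1) in dict(L=(215,250,130,165),R=(288,318,160,200)).items():
    r=s[v0:v1,u0:u1];print(nm)
    red=(r[:,:,2]-r[:,:,1]>40); dark=(r.max(2)<55)
    for i in range(0,len(r),3): print(v0+i,"".join('R' if a else ('#' if b else '.') for a,b in zip(red[i],dark[i])))
E
```

```text
wrist red [([36, 19, 8, 23, 157], [39.6, 29.8])]
wrist dark [([14, 18, 12, 25, 180], [20.6, 31.8]), ([43, 38, 9, 11, 87], [47.2, 42.7])]
orig px 290,150
172 ...............#.......###..........RRRRRRRR................
175 ...............#......####..........RRRRRRRR................
178 ...............#......####...........RRRRRRR................
181 ...............#......####...........RRRRRRR................
184 ...............###########..........RRRRRRRR................
187 ..............############...........RRRRRRR................
190 ...............##########.............RRRRR.########........
193 ...........................................#########........
0.24 px per 18mm x [19.4547654  -0.02971522]
0.25 px per 18mm x [20.1545667  -0.03210821]
0.255 px per 18mm x [20.52369237 -0.0334075 ]
L
130 ...................................
133 ...............RR..................
136 .........######...RR...............
139 ..........######.RRR...............
142 ..........#######.RRR..............
145 ...........#######RRRR.............
148 ............#######RRR.............
151 ..........##########RRR...........#
154 ............########.RRR...########
157 .............########..RR.......###
160 ..............#######....#....####.
163 ................#####.......######.
R
160 ..............................
163 ..............................
166 ..............................
169 ............##....RRRRR.......
172 ...........########.R.........
175 ...........########...........
178 ..........#########...........
181 ..........########............
184 ..........########............
187 ........#########.............
190 ........#########.............
193 ........#########.............
196 ..........#######.............
199 ..............................
```

The wrist view gives about 19.5 px, or 17.4 mm (13.5 mm would be about 15 px), so the left pawl is in its notch. Now over to the right lever.

```bash
python3 -m inch '[{"gripper":65,"dx":-45,"dy":-1,"dz":-10,"turn":0.003},{"gripper":65,"dx":-90,"dy":-2,"dz":-10,"turn":0.006},{"gripper":65,"dx":-135,"dy":-3,"dz":-10,"turn":0.006},{"gripper":65,"dx":-180,"dy":-4,"dz":-10,"turn":0.006},{"gripper":65,"dx":-220,"dy":-5,"dz":-10,"turn":0.006},{"gripper":65,"dx":-250,"dy":-5,"dz":-10,"turn":0.006},{"gripper":65,"dx":-265,"dy":-5,"dz":-10,"turn":0.006},{"gripper":65,"dx":-265,"dy":-5,"dz":-10,"turn":0.006},{"gripper":65,"dx":-265,"dy":-5,"dz":-10,"turn":0.006},{"gripper":65,"dx":-265,"dy":-5,"dz":-10,"turn":0.006}]'
python3 look.py w9
```

```text
time_s: 12.75
position: [0.4769, -0.0944, 0.3348]
tcp_rot: [[-0.136, 0.991, -0.001], [0.991, 0.136, 0.001], [0.001, -0.001, -1.0]]
force: [-0.4, 0.4, 1.0]
opening: 0.65
12.8 [ 0.47699515 -0.09441173  0.33499605] [[-0.137, 0.991, -0.001], [0.991, 0.137, 0.001], [0.001, -0.0, -1.0]] [-0.2 -0.1 -0.3] 0.649500765574621
```

View pics/w9.png

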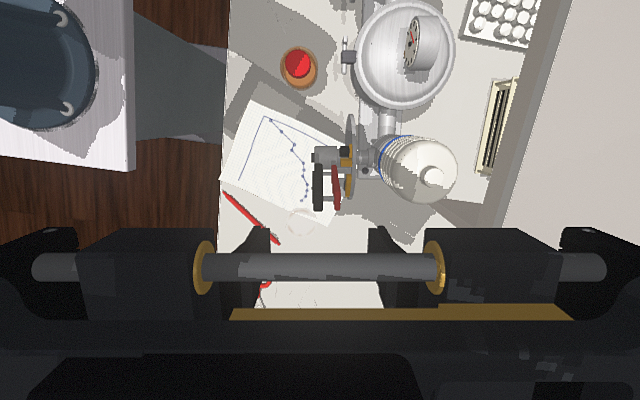

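The right lever's end is under the jaws: handle end at about (318,205), trigger end at about (336,205).

```bash
python3 - <<'E'
from h import *
import cv2
W=np.load("pics/w9.npz");W=(W["K"],W["T"]);s=read_state();R=s["tcp_rot"];p=s["position"]
im=cv2.imread("pics/w9.png").astype(int);r=im[155:220,300:350]
red=(r[:,:,2]-r[:,:,1]>60); dark=(r.max(2)<60)
for i in range(0,65,4): print(155+i,"".join('R' if a else ('#' if b else '.') for a,b in zip(red[i],dark[i])))
for n,px in(("h",(318,205)),("t",(336,206))):
    q=atz(W,px,.25); print(n,q.round(4),"tool",(R.T@(q-p)*1000).round(1))
t=cam("top");f=lambda u,v:(160+u/3.5,130+v/3.5)
print(tri([ray(W,(318,205)),ray(t,f(557,313))]))
E
```

```text
155 ........................................#########.
159 ..................................................
163 ..................................................
167 ...............#..................RR..............
171 .............##......##............RR.............
175 .............#........#.............RR............
179 .............#........#..............R............
183 .............#........#...............R...........
187 .............#.......##................R..........
191 .............#.......##.............RRRR..........
195 .............#........#............RRRRR..........
199 .............#........#............RRRRR..........
203 ..............#.......#...........RRRRRR..........
207 ..............#.......#............RRRRR..........
211 ..................................................
215 ..................................................
219 ..................................................
h [ 0.4767 -0.1003  0.25  ] tool [-5.9 -1.  85. ]
t [ 0.4932 -0.099   0.25  ] tool [-6.8 15.5 85. ]
(array([ 0.47226003, -0.0901864 ,  0.28465967]), [np.float64(0.0032362698920288748), np.float64(0.0032362698920289186)])
```

```bash
python3 -m inch '[{"gripper":65,"dx":1,"dy":3.2,"dz":20,"turn":0},{"gripper":65,"dx":1,"dy":3.2,"dz":50,"turn":0},{"gripper":65,"dx":1,"dy":3.2,"dz":80,"turn":0},{"gripper":65,"dx":1,"dy":3.2,"dz":102,"turn":0},{"gripper":65,"dx":1,"dy":3.2,"dz":118,"turn":0},{"gripper":65,"dx":1,"dy":3.2,"dz":118,"turn":0},{"gripper":10,"dx":1,"dy":3.2,"dz":118,"turn":0},{"gripper":10,"dx":1,"dy":3.2,"dz":118,"turn":0}]'
python3 -m inch '[{"gripper":10,"dx":0,"dy":0,"dz":0,"turn":0},{"gripper":10,"dx":0,"dy":0,"dz":0,"turn":0},{"gripper":10,"dx":0,"dy":0,"dz":0,"turn":0},{"gripper":10,"dx":0,"dy":0,"dz":0,"turn":0},{"gripper":10,"dx":0,"dy":0,"dz":0,"turn":0},{"gripper":10,"dx":0,"dy":0,"dz":0,"turn":0},{"gripper":10,"dx":0,"dy":0,"dz":0,"turn":0}]'
```

```text
time_s: 13.6
position: [0.4813, -0.0945, 0.2184]
tcp_rot: [[-0.135, 0.991, 0.002], [0.991, 0.135, -0.001], [-0.001, 0.002, -1.0]]
force: [-0.0, -0.7, 0.2]
opening: 0.545
time_s: 14.3
position: [0.48, -0.0948, 0.2177]
tcp_rot: [[-0.135, 0.991, -0.001], [0.991, 0.135, -0.001], [-0.001, -0.001, -1.0]]
force: [-1.4, -0.3, 6.8]
opening: 0.205
```

```bash
python3 -c "
import numpy as np
r=124
def seq(b,l): print(b,[(round(t,2),round(-r*(np.cos(t)-np.cos(b)),1),round(r*(np.sin(b)-np.sin(t)),1)) for t in l])
seq(1.3,np.arange(1.24,.87,-.06));seq(.88,np.arange(.82,.27,-.06));seq(.28,[.24,.2,.16]);seq(.16,[.14,.12,.1,.08,.06,.04,.02,0])"
python3 -m inch '[{"gripper":10,"dx":-2.5,"dy":0,"dz":0.5,"turn":0},{"gripper":10,"dx":-5,"dy":0,"dz":1,"turn":0}]'|bash g.sh -15 12 &&
python3 -m inch '[{"gripper":10,"dx":-3.6,"dy":0,"dz":0.8,"turn":0},{"gripper":10,"dx":-7.1,"dy":0,"dz":1.7,"turn":0}]'|bash g.sh -15 12
```

```text
1.3 [(np.float64(1.24), np.float64(-7.1), np.float64(2.2)), (np.float64(1.18), np.float64(-14.1), np.float64(4.8)), (np.float64(1.12), np.float64(-20.9), np.float64(7.9)), (np.float64(1.06), np.float64(-27.5), np.float64(11.3)), (np.float64(1.0), np.float64(-33.8), np.float64(15.1)), (np.float64(0.94), np.float64(-40.0), np.float64(19.3)), (np.float64(0.88), np.float64(-45.8), np.float64(23.9))]
0.88 [(np.float64(0.82), np.float64(-5.6), np.float64(4.9)), (np.float64(0.76), np.float64(-10.9), np.float64(10.1)), (np.float64(0.7), np.float64(-15.8), np.float64(15.7)), (np.float64(0.64), np.float64(-20.5), np.float64(21.5)), (np.float64(0.58), np.float64(-24.7), np.float64(27.6)), (np.float64(0.52), np.float64(-28.6), np.float64(34.0)), (np.float64(0.46), np.float64(-32.1), np.float64(40.5)), (np.float64(0.4), np.float64(-35.2), np.float64(47.3)), (np.float64(0.34), np.float64(-37.9), np.float64(54.2)), (np.float64(0.28), np.float64(-40.2), np.float64(61.3))]
0.28 [(0.24, np.float64(-1.3), np.float64(4.8)), (0.2, np.float64(-2.4), np.float64(9.6)), (0.16, np.float64(-3.2), np.float64(14.5))]
0.16 [(0.14, np.float64(-0.4), np.float64(2.5)), (0.12, np.float64(-0.7), np.float64(4.9)), (0.1, np.float64(-1.0), np.float64(7.4)), (0.08, np.float64(-1.2), np.float64(9.8)), (0.06, np.float64(-1.4), np.float64(12.3)), (0.04, np.float64(-1.5), np.float64(14.8)), (0.02, np.float64(-1.6), np.float64(17.3)), (0, np.float64(-1.6), np.float64(19.8))]
position: [0.4805, -0.0987, 0.2169] force: [-2.7, 3.1, 7.7] 
position: [0.4815, -0.1058, 0.2152] force: [-3.0, 1.8, 7.7]
```

The lever moves freely. I continue along the arc.

```bash
python3 -m inch '[{"gripper":10,"dx":-7.1,"dy":0,"dz":2.2,"turn":0},{"gripper":10,"dx":-14.1,"dy":0,"dz":4.8,"turn":0},{"gripper":10,"dx":-20.9,"dy":0,"dz":7.9,"turn":0}]'|bash g.sh -12 12 &&
python3 -m inch '[{"gripper":10,"dx":-6.6,"dy":0,"dz":3.4,"turn":0},{"gripper":10,"dx":-12.9,"dy":0,"dz":7.2,"turn":0},{"gripper":10,"dx":-19.1,"dy":0,"dz":11.4,"turn":0},{"gripper":10,"dx":-24.9,"dy":0,"dz":16,"turn":0}]'|bash g.sh -12 12 &&
python3 -m inch '[{"gripper":10,"dx":-5.6,"dy":0,"dz":4.9,"turn":0},{"gripper":10,"dx":-10.9,"dy":0,"dz":10.1,"turn":0},{"gripper":10,"dx":-15.8,"dy":0,"dz":15.7,"turn":0},{"gripper":10,"dx":-20.5,"dy":0,"dz":21.5,"turn":0}]'|bash g.sh -12 12
```

```text
position: [0.4844, -0.1271, 0.2073] force: [-2.5, 0.4, 6.4] 
position: [0.488, -0.1527, 0.1914] force: [-2.7, -0.9, 7.8] 
position: [0.491, -0.1739, 0.1699] force: [-2.6, -1.7, 7.1]
```

```bash
python3 -m inch '[{"gripper":10,"dx":-4.2,"dy":0,"dz":6.1,"turn":0},{"gripper":10,"dx":-8.1,"dy":0,"dz":12.5,"turn":0},{"gripper":10,"dx":-11.6,"dy":0,"dz":19,"turn":0}]'|bash g.sh -12 12 &&
python3 -m inch '[{"gripper":10,"dx":-3.1,"dy":0,"dz":6.8,"turn":0},{"gripper":10,"dx":-5.8,"dy":0,"dz":13.7,"turn":0},{"gripper":10,"dx":-8.1,"dy":0,"dz":20.8,"turn":0}]'|bash g.sh -12 12 &&
python3 -m inch '[{"gripper":10,"dx":-1.3,"dy":0,"dz":4.8,"turn":0}]'|bash g.sh -12 12 &&
python3 -m inch '[{"gripper":10,"dx":-0.6,"dy":0,"dz":2.4,"turn":0}]'|bash g.sh -12 12
```

```text
position: [0.4927, -0.1861, 0.1509] force: [-2.5, -4.5, 6.7] 
position: [0.4939, -0.1947, 0.1301] force: [-3.2, -6.0, 5.9] 
position: [0.4941, -0.1961, 0.1251] force: [-3.0, -6.0, 6.4] 
position: [0.4942, -0.1967, 0.1226] force: [-2.9, -6.6, 5.1]
```

```bash
python3 -m inch '[{"gripper":10,"dx":-0.5,"dy":0,"dz":2.4,"turn":0}]'|bash g.sh -12 12 &&
python3 -m inch '[{"gripper":10,"dx":-0.4,"dy":0,"dz":2.4,"turn":0}]'|bash g.sh -12 12 &&
python3 -m inch '[{"gripper":10,"dx":-0.4,"dy":0,"dz":2.4,"turn":0}]'|bash g.sh -12 12
```

```text
position: [0.4942, -0.1972, 0.1204] force: [-3.3, -6.9, 6.0] 
position: [0.4943, -0.1977, 0.1181] force: [-3.1, -7.4, 6.0] 
position: [0.4944, -0.1982, 0.1157] force: [-2.6, -7.8, 5.6]
```

```bash
sed -i 's/abs(f\[2\])<22/abs(f[2])<${3:-22}/' g.sh
python3 -m inch '[{"gripper":10,"dx":-0.8,"dy":0,"dz":2.4,"turn":0}]'|bash g.sh -14 12 11 &&
python3 -m inch '[{"gripper":10,"dx":-0.8,"dy":0,"dz":2.4,"turn":0}]'|bash g.sh -14 12 11 &&
python3 -m inch '[{"gripper":10,"dx":-0.6,"dy":0,"dz":2.2,"turn":0}]'|bash g.sh -14 12 11 &&
python3 -m inch '[{"gripper":10,"dx":-0.4,"dy":0,"dz":2.2,"turn":0}]'|bash g.sh -14 12 11 &&
python3 -m inch '[{"gripper":10,"dx":-0.3,"dy":0,"dz":2,"turn":0}]'|bash g.sh -14 12 11 &&
python3 -m inch '[{"gripper":10,"dx":-0.2,"dy":0,"dz":2,"turn":0}]'|bash g.sh -14 12 11 &&
python3 -m inch '[{"gripper":10,"dx":-0.1,"dy":0,"dz":2,"turn":0}]'|bash g.sh -14 12 11 &&
python3 -m inch '[{"gripper":10,"dx":0,"dy":0,"dz":2,"turn":0}]'|bash g.sh -14 12 11
```

```text
position: [0.4944, -0.1986, 0.1133] force: [-1.8, -5.5, 4.5] 
position: [0.4945, -0.199, 0.1108] force: [-3.2, -4.6, 4.7] 
position: [0.4945, -0.1994, 0.1085] force: [-3.0, -4.4, 4.8] 
position: [0.4945, -0.1997, 0.1062] force: [-1.8, -4.4, 4.3] 
position: [0.4946, -0.1999, 0.1042] force: [-2.7, -4.7, 4.1] 
position: [0.4946, -0.2001, 0.1022] force: [-2.1, -5.9, 4.0] 
position: [0.4947, -0.2003, 0.1002] force: [-2.6, -4.1, 3.8] 
position: [0.4947, -0.2004, 0.0982] force: [-2.8, -5.0, 3.9]
```

```bash

python3 -m inch '[{"gripper":10,"dx":0,"dy":0,"dz":2,"turn":0}]'|bash g.sh -14 12 8 &&
python3 -m inch '[{"gripper":10,"dx":0,"dy":0,"dz":2,"turn":0}]'|bash g.sh -14 12 8 &&
python3 -m inch '[{"gripper":10,"dx":0,"dy":0,"dz":2,"turn":0}]'|bash g.sh -14 12 8 &&
python3 -m inch '[{"gripper":10,"dx":0,"dy":0,"dz":2,"turn":0}]'|bash g.sh -14 12 8 &&
python3 -m inch '[{"gripper":10,"dx":0.1,"dy":0,"dz":2,"turn":0}]'|bash g.sh -14 12 8 &&
python3 -m inch '[{"gripper":10,"dx":0.1,"dy":0,"dz":2,"turn":0}]'|bash g.sh -14 12 8
```

```text
position: [0.4947, -0.2005, 0.0962] force: [-2.8, -5.6, 4.7] 
position: [0.4947, -0.2006, 0.0943] force: [-3.1, -5.0, 5.0] 
position: [0.4947, -0.2006, 0.0923] force: [-3.0, -5.6, 4.8] 
position: [0.4947, -0.2006, 0.0902] force: [-2.8, -5.4, 3.5] 
position: [0.4947, -0.2006, 0.0882] force: [-2.3, -5.9, 4.8] 
position: [0.4947, -0.2006, 0.0862] force: [-2.6, -6.1, 3.6]
```

```bash

python3 -m inch '[{"gripper":10,"dx":0.1,"dy":0,"dz":1.5,"turn":0}]'|bash g.sh -14 12 8 &&
python3 -m inch '[{"gripper":10,"dx":0.1,"dy":0,"dz":1.5,"turn":0}]'|bash g.sh -14 12 8; python3 look.py w10; python3 - <<'E'
from h import *
import cv2
t=capture("scene")[130:230,260:380,::-1]; w=cv2.imread("pics/w10.png")[150:310,200:440]
cv2.imwrite("pics/c10.png",np.vstack([cv2.resize(t,(480,400),interpolation=2),cv2.resize(w,(480,200))[:190]]))
print(read_state()["opening"])
E
```

```text
position: [0.4947, -0.2005, 0.0847] force: [-2.7, -5.9, 3.6] 
position: [0.4947, -0.2004, 0.0835] force: [-4.4, -6.1, 10.2] 
18.55 [ 0.49470379 -0.20043503  0.08348019] [[-0.135, 0.991, 0.001], [0.991, 0.135, -0.004], [-0.004, 0.0, -1.0]] [-2.9 -5.9  5.3] 0.20491006880304033
0.20507110232681083
```

View pics/c10.png

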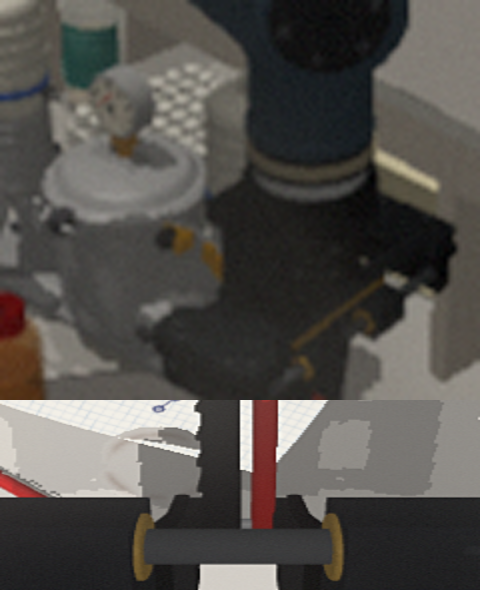

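The lever is now about level and still squeezed, and fz has just jumped. I confirm the stop with small pushes.

```bash

python3 -m inch '[{"gripper":10,"dx":0,"dy":0,"dz":1,"turn":0}]'|bash g.sh -14 12 14 &&
python3 -m inch '[{"gripper":10,"dx":0,"dy":0,"dz":1,"turn":0}]'|bash g.sh -14 12 14 &&
python3 -m inch '[{"gripper":10,"dx":0,"dy":0,"dz":1,"turn":0}]'|bash g.sh -14 12 14
```

```text
position: [0.4947, -0.2004, 0.083] force: [-4.5, -5.5, 12.2] 
position: [0.4948, -0.2004, 0.0825] force: [-5.8, -4.7, 15.7]
```

The home stop is confirmed: fz reaches 15.7 N and the advance is halved. I ease off, release and go up.

```bash

python3 -m inch '[{"gripper":10,"dx":0,"dy":0,"dz":-1.5,"turn":0},{"gripper":65,"dx":0,"dy":0,"dz":-1.5,"turn":0},{"gripper":65,"dx":0,"dy":0,"dz":-1.5,"turn":0},{"gripper":65,"dx":0,"dy":0,"dz":-1.5,"turn":0},{"gripper":65,"dx":0,"dy":0,"dz":-1.5,"turn":0},{"gripper":65,"dx":0,"dy":0,"dz":-1.5,"turn":0},{"gripper":65,"dx":0,"dy":0,"dz":-1.5,"turn":0}]'
python3 -m inch '[{"gripper":65,"dx":0,"dy":0,"dz":-20,"turn":0},{"gripper":65,"dx":0,"dy":0,"dz":-50,"turn":0},{"gripper":65,"dx":0,"dy":0,"dz":-90,"turn":0},{"gripper":65,"dx":0,"dy":0,"dz":-130,"turn":0},{"gripper":65,"dx":0,"dy":0,"dz":-170,"turn":0},{"gripper":65,"dx":0,"dy":0,"dz":-190,"turn":0},{"gripper":65,"dx":0,"dy":0,"dz":-190,"turn":0},{"gripper":65,"dx":0,"dy":0,"dz":-190,"turn":0}]'
python3 look.py w11; python3 - <<'E'
from h import *
import cv2
t=capture("scene")[120:240,190:350,::-1]; im=cv2.imread("pics/w11.png"); w=im[60:260,200:440]
cv2.imwrite("pics/c11.png",np.vstack([cv2.resize(t,(480,360),interpolation=2),cv2.resize(w,(480,400))[:240]]))
r=im.astype(int)[100:245,290:360]
red=(r[:,:,2]-r[:,:,1]>60); dark=(r.max(2)<60)
for i in range(0,145,8): print(100+i,"".join('R' if a else ('#' if b else '.') for a,b in zip(red[i],dark[i])))
W=np.load("pics/w11.npz");W=(W["K"],W["T"]);p=np.array([.493,-.18,.126]);x=np.array([.99,.139,0])
print(proj(W,p),proj(W,p+.018*x)-proj(W,p))
E
```

```text
time_s: 19.5
position: [0.4941, -0.1973, 0.0818]
tcp_rot: [[-0.135, 0.991, -0.001], [0.991, 0.135, 0.001], [0.001, -0.001, -1.0]]
force: [0.0, 0.2, 0.3]
opening: 0.619
time_s: 20.3
position: [0.494, -0.1974, 0.2718]
tcp_rot: [[-0.135, 0.991, -0.0], [0.991, 0.135, 0.0], [0.0, -0.0, -1.0]]
force: [-0.3, -0.4, 0.2]
opening: 0.65
20.35 [ 0.4934646  -0.19709176  0.27085824] [[-0.135, 0.991, -0.002], [0.991, 0.135, 0.002], [0.002, -0.002, -1.0]] [-0.1 -0.1  0. ] 0.6480108636034483
100 ......................................................................
108 ......................................................................
116 ......................................................................
124 ......................#.....##.........RRRRR..........................
132 ......................#......#.........RRRR...........................
140 ......................#......#.........RRRR...........................
148 .....................##.....##.........RRRR...........................
156 .....................#.......#.........RRRR...........................
164 ................
[... 158 characters left out ...]
...###........RRRRR...........................
188 ......................##..#.##.........RRRR...........................
196 ......................................................................
204 ......................................................................
212 ......................................................................
220 ......................................................................
228 ......................................................................
236 ......................................................................
244 ......................................................................
[320.28594803 169.0237528 ] [16.47368396 -0.06168062]
```

View pics/c11.png

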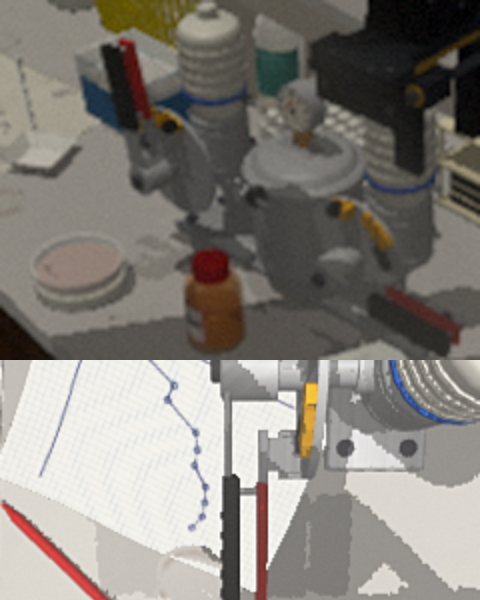

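The right gap is 15.5 px, or about 17 mm (riding would be about 12.4 px), so it is locked. The scene crop shows the right lever level, the left lever up and the brown bottle in place. The gripper is clear with zero force, so I hand in.

```bash
python3 -c "
from rig import *
print(hand_in())"
```

```text
the job is handed in; nothing more can be done
None
```

The changeover is done and handed in at about 20.4 s of robot time. I opened the left valve to its travel stop and let go so it latched. I then closed the right valve to its home stop and let go in the same way. The interface gave no verdict.

- **Left lever:** It stalled at its stop with about 12 N sideways force at the hand. After release, the wrist picture showed handle and trigger about 17.4 mm apart, against 18 mm for locked and 13.5 mm for unlocked.
- **Right lever:** It stalled at its home stop with about 16 N at the hand. After release the gap was about 16.9 mm, so I read it as locked, and the lever looks level.
- **Limits:** The hand force at both stops stayed well below the 45 N limit. The right valve stayed open until the left one was locked.
- **End state:** The gripper is clear of everything with the force reading near zero. The brown bottle looks unmoved; I did not check the other two bottles again at the end, but the arm never went near them.

**What disagreed:**
- **First grasp missed:** In the pictures the fingertips sit about 20–25 mm higher than the nominal tool data, so the first grasp closed above the lever without touching it. I opened, went 20 mm lower and grasped again.
- **Right home stop lower than expected:** It came about 12 mm lower in tool height than I predicted, probably because I gripped that lever nearer its end.
- **Locks judged by eye:** I inferred both locks from the pictures, since the lever and trigger joints cannot be read directly.
- **Pictures:** I viewed 13, three more than the budget of 10.

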